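Load the capacitor ageing rack in order of height

TASK

Load the ageing rack: stand the four can capacitors upright on its four contact discs, one centred on each, in order of height, with the shortest next to the terminal box (the one with the red and black binding posts) and the tallest at the other end. Set them down gently, never let one fall over, and leave the multimeter, the screwdriver and the parts tray where they are.

Things in the scene. Friction and masses are not known exactly. Their poses are not given: they have to be found in the camera images.
- rack: fixed ageing rack: flat brown board 100 (x) x 440 (y) mm, 12 mm thick, lying on the bench. Four round metal contact discs, 60 mm across, flush with its top, lie in one row along its y axis: centres at y = -120, -40, +40, +120 mm, x = 0. The terminal box stands on one end, the discharge resistor on the other; either way round. Origin: centre of the underside, z up
- terminals: terminal box fixed on one end of the rack: grey box 84 mm across the board x 40 mm along it, 34 mm high, with a red and a black binding post on top (58 mm high in all, 70 mm above the bench). Origin: centre of its underside, on the board's top, at y = +190 or -190 mm of the rack. The disc centres lie 70, 150, 230 and 310 mm from it along the row
- resistor: discharge resistor fixed on the rack's other end: finned bare-aluminium block 84 x 40 mm, 30 mm high. Origin: centre of its underside, on the board's top, 380 mm from the terminal box's
- cap_blue: loose can capacitor in a blue sleeve: an upright cylinder 51 mm in diameter and 50 mm high, plus two screw terminals that stand 5 mm higher on its black top; about 150 g. Stands on the bench at the start. Origin: centre of its underside, z up along its axis
- cap_black: loose can capacitor in a black sleeve: an upright cylinder 36 mm in diameter and 70 mm high, plus two screw terminals that stand 5 mm higher on its dark grey top; about 100 g. Stands on the bench at the start. Origin: centre of its underside, z up along its axis
- cap_silver: loose can capacitor of bare silvery aluminium: an upright cylinder 51 mm in diameter and 90 mm high, plus two screw terminals that stand 5 mm higher on its black top; about 260 g. Stands on the bench at the start. Origin: centre of its underside, z up along its axis
- cap_yellow: loose can capacitor in a yellow sleeve: an upright cylinder 42 mm in diameter and 110 mm high, plus two screw terminals that stand 5 mm higher on its black top; about 210 g. Stands on the bench at the start. Origin: centre of its underside, z up along its axis
- multimeter: bystander: orange and dark grey handheld multimeter lying flat, 175 x 82 mm, 36 mm high. Origin: centre of its underside
- screwdriver: bystander: screwdriver lying on the bench, 170 mm long, red handle 26 mm thick. Origin: on the bench under the middle of its length, x along the shaft
- tray: bystander: black open parts tray, 110 x 75 mm, 28 mm high, with small metal parts in it. Origin: centre of its underside
There are look-alikes about, which are no part of the job. Leave any green or pink look-alike of the cap_yellow alone.

How it is judged:
At the end, for the whole second after the job is handed in: From the terminal box outwards stand the blue (50 mm), black (70 mm), silver (90 mm) and yellow (110 mm) capacitor, each within 12 mm (along and across the row) of the centre of its contact disc, upright within 0.1 rad, on the board, at rest and released (horizontal distance between cap_blue and terminals between 0.058 and 0.082 m and x of cap_blue in the frame of rack between -0.012 and 0.012 m and z of cap_blue in the frame of rack between 0.007 and 0.017 m and angle between each of cap_blue, cap_black, cap_silver, cap_yellow's own z axis and vertical below 0.1 rad and linear speed of each of cap_blue, cap_black, cap_silver, cap_yellow below 0.02 m/s and angular speed of each of cap_blue, cap_black, cap_silver, cap_yellow below 0.2 rad/s and contact force between each of cap_blue, cap_black, cap_silver, cap_yellow and the fingers below 0.05 N and horizontal distance between cap_black and terminals between 0.138 and 0.162 m and x of cap_black in the frame of rack between -0.012 and 0.012 m and z of cap_black in the frame of rack between 0.007 and 0.017 m and horizontal distance between cap_silver and terminals between 0.218 and 0.242 m and x of cap_silver in the frame of rack between -0.012 and 0.012 m and z of cap_silver in the frame of rack between 0.007 and 0.017 m and horizontal distance between cap_yellow and terminals between 0.298 and 0.322 m and x of cap_yellow in the frame of rack between -0.012 and 0.012 m and z of cap_yellow in the frame of rack between 0.007 and 0.017 m); the robot touches nothing.
It fails at once if a capacitor is knocked or laid over (leans more than 45 degrees) (angle between any of cap_blue, cap_black, cap_silver, cap_yellow's own z axis and vertical above 0.785 rad).
It fails at once if a capacitor is dropped (falls out of the fingers faster than 0.5 m/s, as from over about 13 mm) or pressed on the rack with over 80 N (contact force between any of cap_blue, cap_black, cap_silver, cap_yellow and rack above 80 N or (linear speed of cap_blue above 0.5 m/s and contact force between cap_blue and the fingers below 0.05 N) or (linear speed of cap_black above 0.5 m/s and contact force between cap_black and the fingers below 0.05 N) or (linear speed of cap_silver above 0.5 m/s and contact force between cap_silver and the fingers below 0.05 N) or (linear speed of cap_yellow above 0.5 m/s and contact force between cap_yellow and the fingers below 0.05 N)).
It fails at once if the multimeter is disturbed (moved more than 20 mm) (distance of multimeter from where it was at the start of the episode above 0.02 m).
It fails at once if the screwdriver is disturbed (moved more than 20 mm) (distance of screwdriver from where it was at the start of the episode above 0.02 m).
It fails at once if the tray is disturbed (moved more than 20 mm) (distance of tray from where it was at the start of the episode above 0.02 m).
It also fails if it takes over 99 s, if anything falls off the work surface, if the arm or the gripper's body presses on something with over 40 N, if the wrist force passes 120 N, or if a joint passes its speed limit or range.

ROBOT

A 6-joint arm with a two-finger parallel gripper is mounted at the origin on the work surface. World frame = base frame: x ahead of the robot, y to its left, z up, the work surface at z = 0. Lengths are in m, angles in rad, forces in N, time in s.
With the tool pointing down it reaches from about 0.375 to 0.9 m from the base axis. Payload 3.1 kg.
Tool frame: the origin (TCP) lies midway between the tips of the shut fingers; the grasp point (between the pads) lies 19 mm behind it (manip.grasp_offset is the distance from the TCP to the grasp point, in m); z points along the fingers, y is the direction in which the jaws open and shut (so a half turn about z gives the same grasp; the last joint's range is limited). The gripper opens to 85 mm and grips with 20 to 120 N. Pads are 22 mm wide; open, the fingers measure 114 mm over their backs; the gripper's body (76 mm by 85 mm) begins 54 mm behind the grasp point. The pads swing forward as they close: fully open they stand 13 mm farther back than shut.
Start: joints at [-1.508, 0.527, 1.433, -0, 1.181, -0.178], TCP at [0.149, -0.607, 0.231] pointing down, gripper open.
Joint ranges: [-3.08, 3.08], [-0.75, 2.2], [0.22, 2.44], [-1.43, 4.57], [0, 2.65], [-2.85, 2.85]. Speed limits (rad/s): [2.79, 2.79, 3.14, 3.14, 3.14, 3.14].

INTERFACE

Orientations are given as [roll, pitch, yaw] about the fixed x, y, z axes, in that order (R = Rz(yaw) Ry(pitch) Rx(roll)).
In Python, from station import manip gives the robot as it stands. The module is installed in compiled form; this text tells all that it offers.
- The arm moves only by the tool arm_command, never from a script. Its argument "rows" is a list of rows, each a list of 6 numbers: the shift along the tool's x, y, z in cm, then the turn, a rotation vector about the tool's x, y, z in degrees. A call has 1 to 5 rows; each row is the pose to reach, as a shift and turn from the pose commanded when the call began, along the tool's axes at that moment; what a row does not reach only later rows make up. A row lasts 1/8 s, in which the tool goes at most 62.5 mm and 10.7 degrees, less where a joint would pass 70% of its speed; a pose out of reach is approached as far as the arm can. A call with a gripper value outside its range is refused whole. "jaw" is the gripper's target within -1 to 1 (shut at 1, half-way at 0, fully open at -1), set as the call begins (left out, the last holds). The fingers move at their own pace and stop on an object; "grip_force" is the grip in N (left out, the last holds). Time passes only in rows, so rows that repeat a pose let the fingers close. It gives the time, the measured TCP pose, the force and the opening at its end, in the units of the state.
- manip.state(): the state, without advancing time (a new reading comes with each control period).
- manip.snapshot(name): name is "side" or "top" or "wrist"; returns (picture, depth): 480x640x3 uint8, red, green, blue; 480x640 float32, m along the optical axis (not along the pixel's ray), 0 where there is no reading.
- manip.camera_model(name): a dict with "K" (3x3 intrinsics, pixels), "k1" (the pictures are not rectified: a ray, as slopes to the right and down, at radius r is drawn at 1 + k1 r^2 times it, then the intrinsics apply), "extrinsics" (4x4, takes a point from camera to world coordinates). Camera axes: x right, y down, z forward; pixel columns grow to the right and rows downward; lengths in m; the calibration is good to about 2 mm. A picture is of the moment at which its call begins: read the wrist's pose just before it. camera_model takes no time and is no camera call; for the wrist camera it gives the pose at the moment of the call.
- manip.job_done(): hands the job in, once; it reports no verdict.
The state is a dict: "time_s": time; "qpos": joint angles; "joint_vel": joint speeds; "tau": joint torques, N m; "tcp_pos": TCP position; "eef_rot": TCP orientation; "ft_force": force on the tool from outside, world axes, zero at the start; "wrist_torque": the same for the moment, N m; "gripper_width": finger opening in m.
Only numpy, scipy, OpenCV 4.12 (cv2) and the standard library are available. Lean on these libraries where they do the work, as an engineer would, in place of code of your own. Each camera call takes 0.05 s, during which the arm holds its last target.

## Working session

There is one attempt and no reset: what is moved stays moved. The work goes in short steps, Python scripts to look and compute and a tool call to move; the robot and the scene stay as the last step left them, time stands still between calls to the robot, and variables do not carry over. Pictures are saved under pics/ and viewed, and the job is handed in when it is done.

Besides the shell and the picture viewer there is one more tool, called as name([rows], argument=value, ...), one row to a line, values as JSON. arm_command: Moves the arm, as the interface text tells. Its arguments: {"type":"object","properties":{"rows":{"type":"array"},"jaw":{"type":"number"},"grip_force":{"type":"number"}},"required":["rows"]}

```bash
mkdir -p pics; ls; python3 - <<'E'
from station import manip
import cv2
import numpy as np
print(manip.state())
for n in ["side","top","wrist"]:
    m=manip.camera_model(n); print(n,np.round(m["K"],1).tolist(),m["k1"],np.round(m["extrinsics"],3).tolist())
    p,d=manip.snapshot(n)
    cv2.imwrite(f"pics/{n}0.png",p[:,:,::-1]); np.save(f"pics/{n}0.npy",d)
E
```

```text
pics
{'time_s': 0.0, 'qpos': array([-1.50849373e+00,  5.28437316e-01,  1.43389883e+00,  5.68599574e-05,
        1.18140227e+00, -1.78488358e-01]), 'joint_vel': array([ 1.38011422e-03,  1.30145474e-05,  1.58839845e-04,  1.33970553e-03,
       -1.16726462e-03,  7.76162812e-04]), 'tau': array([ 2.92249133e-03, -4.42343438e+01, -1.78024453e+01,  5.20840433e-05,
        8.44779366e-03,  1.84891185e-06]), 'tcp_pos': array([ 0.14905038, -0.60623497,  0.23035245]), 'eef_rot': array([-3.13949031e+00, -4.32685302e-04,  2.40768859e-01]), 'ft_force': array([ 0.31804919, -0.67308146, -0.41788089]), 'wrist_torque': array([0.06287058, 0.01201214, 0.02125349]), 'gripper_width': 0.08575623356037358}
side [[435.1, 0.0, 320.7], [0.0, 435.1, 239.4], [0.0, 0.0, 1.0]] -0.011351023333849264 [[0.97, -0.169, 0.173, 0.382], [-0.242, -0.715, 0.656, -0.632], [0.013, -0.678, -0.735, 0.741], [0.0, 0.0, 0.0, 1.0]]
top [[600.8, 0.0, 321.1], [0.0, 600.8, 240.0], [0.0, 0.0, 1.0]] -0.038212720264270805 [[0.01, -0.978, 0.21, 0.268], [-1.0, -0.009, 0.003, -0.021], [-0.001, -0.21, -0.978, 1.328], [0.0, 0.0, 0.0, 1.0]]
wrist [[362.6, 0.0, 320.0], [0.0, 362.6, 239.5], [0.0, 0.0, 1.0]] -0.03306367619355785 [[0.24, -0.918, -0.315, 0.231], [-0.971, -0.228, -0.075, -0.587], [-0.003, 0.324, -0.946, 0.372], [0.0, 0.0, 0.0, 1.0]]
```

View pics/side0.png

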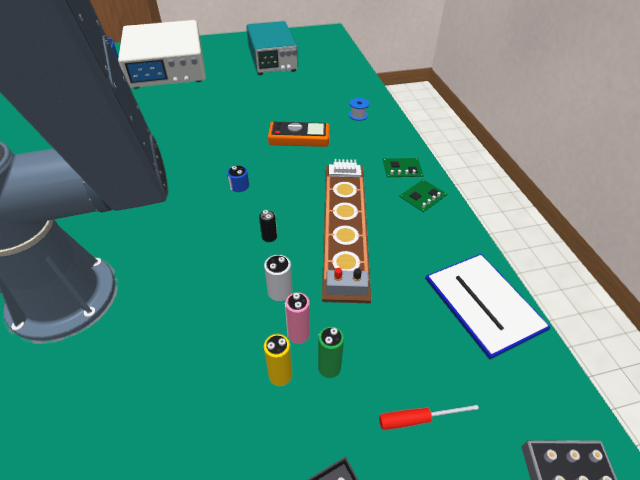

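View pics/top0.png

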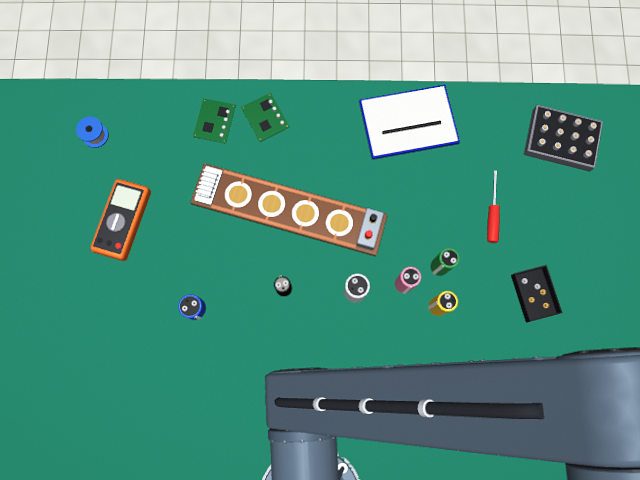

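View pics/wrist0.png

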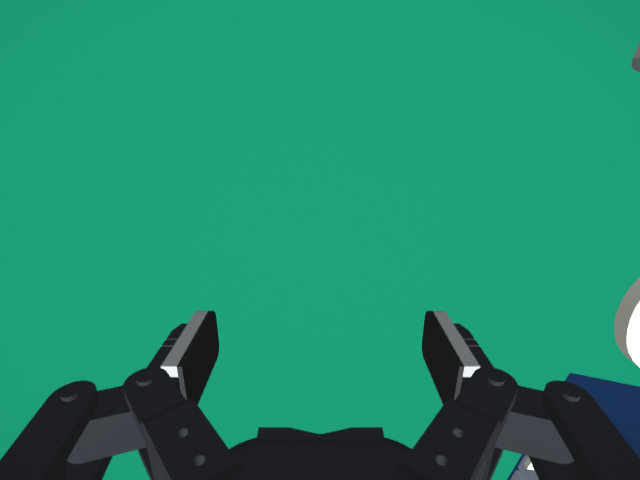

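The side and top views show the rack with its terminal box at top px (371,229) and the resistor at (207,185). In the top view the capacitors are blue (191,306), black (283,286), silver (357,287) and yellow (444,302). The look-alikes are pink (408,278) and green (445,261). Next I'll measure from both cameras.

```bash
cat > h.py <<'E'
import numpy as np, cv2
from station import manip
def rays(m,uv):
    uv=np.atleast_2d(np.asarray(uv,float)); K=m["K"]
    d=np.stack([(uv[:,0]-K[0,2])/K[0,0],(uv[:,1]-K[1,2])/K[1,1]],1)
    s=d.copy()
    for _ in range(10): s=d/(1+m["k1"]*(s**2).sum(1,keepdims=True))
    return np.c_[s,np.ones(len(s))]
def cloud(m,dep):
    v,u=np.mgrid[:480,:640]; r=rays(m,np.c_[u.ravel(),v.ravel()])*dep.reshape(-1,1)
    E=np.array(m["extrinsics"]); return (r@E[:3,:3].T+E[:3,3]).reshape(480,640,3)
def onplane(m,uv,z):
    E=np.array(m["extrinsics"]); r=rays(m,uv)@E[:3,:3].T; o=E[:3,3]
    return o+r*((z-o[2])/r[:,2])[:,None]
def tri(m1,uv1,m2,uv2):
    A=[];b=[]
    E1=np.array(m1["extrinsics"]);E2=np.array(m2["extrinsics"])
    r1=rays(m1,uv1)@E1[:3,:3].T;r2=rays(m2,uv2)@E2[:3,:3].T
    out=[]
    for a,c in zip(r1,r2):
        s=np.linalg.lstsq(np.c_[a,-c],E2[:3,3]-E1[:3,3],rcond=None)[0]
        p=E1[:3,3]+a*s[0];q=E2[:3,3]+c*s[1];out.append(np.r_[(p+q)/2,np.linalg.norm(p-q)])
    return np.array(out)
E
python3 - <<'E'
from h import *
t=cv2.imread("pics/top0.png"); s=cv2.imread("pics/side0.png")
def crop(im,x,y,w,h,k,n): cv2.imwrite(n,cv2.resize(im[y:y+h,x:x+w],None,fx=k,fy=k,interpolation=cv2.INTER_CUBIC))
crop(t,170,250,133,100,6,"pics/t_a.png"); crop(t,335,240,133,90,6,"pics/t_b.png"); crop(t,185,155,205,105,3.9,"pics/t_r.png")
crop(s,220,150,115,160,3.7,"pics/s_a.png"); crop(s,255,280,100,115,5,"pics/s_b.png"); crop(s,315,150,65,160,3.7,"pics/s_r.png")
g={"blue":(191,306,238,178,.05),"black":(283,286,268,225,.07),"silver":(357,287,278,275,.09),"yellow":(444,302,277,358,.11),"pink":(408,278,297,317,.11),"green":(445,261,331,350,.11)}
for n,i in(("top",0),("side",2)):
    m=manip.camera_model(n); c=cloud(m,np.load(f"pics/{n}0.npy"))
    for k,v in g.items():
        u,w=v[i:i+2]; p=c[max(0,w-28):w+28,max(u-28,0):u+28].reshape(-1,3)
        q=p[p[:,2]>.03]
        # nearest cluster: points near the clicked point's xy
        x0=onplane(m,[(u,w)],v[4])[0]; q=q[np.hypot(*(q-x0)[:,:2].T)<.04]
        zt=np.percentile(q[:,2],90); top=q[(q[:,2]>v[4]-.006)&(q[:,2]<v[4]+.012)]
        if len(top)<5: print(n,k,"few",zt); continue
        (cx,cy),r=cv2.minEnclosingCircle(top[:,:2].astype(np.float32)*1000)
        print(n,k,round(zt,4),len(top),round(cx,1),round(cy,1),"d",round(2*r,1))
E
```

```text
top blue 0.0534 439 397.4 261.0 d 52.3
top black 0.0743 220 442.8 63.8 d 35.9
top silver 0.0936 455 438.7 -94.8 d 51.3
top yellow 0.1126 327 406.7 -275.4 d 42.8
top pink 0.1127 299 455.7 -202.6 d 42.6
top green 0.1128 316 495.1 -282.2 d 43.7
side blue 0.0536 196 394.7 257.8 d 49.9
side black 0.0736 160 440.6 61.7 d 34.9
side silver 0.0924 375 436.6 -96.4 d 50.3
side yellow 0.1125 481 404.3 -277.3 d 42.0
side pink 0.1121 327 453.2 -204.2 d 41.4
side green 0.1125 456 493.0 -283.1 d 43.2
```

View pics/t_b.png

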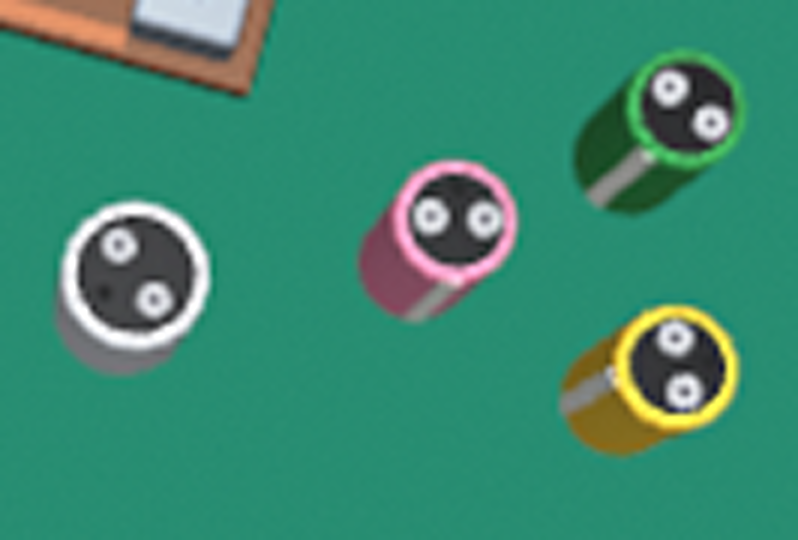

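View pics/t_r.png

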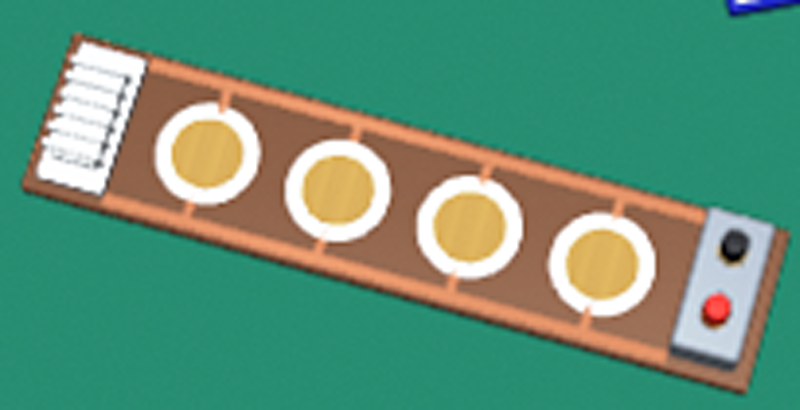

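View pics/s_r.png

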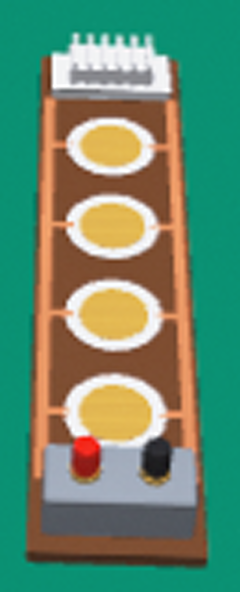

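View pics/t_a.png

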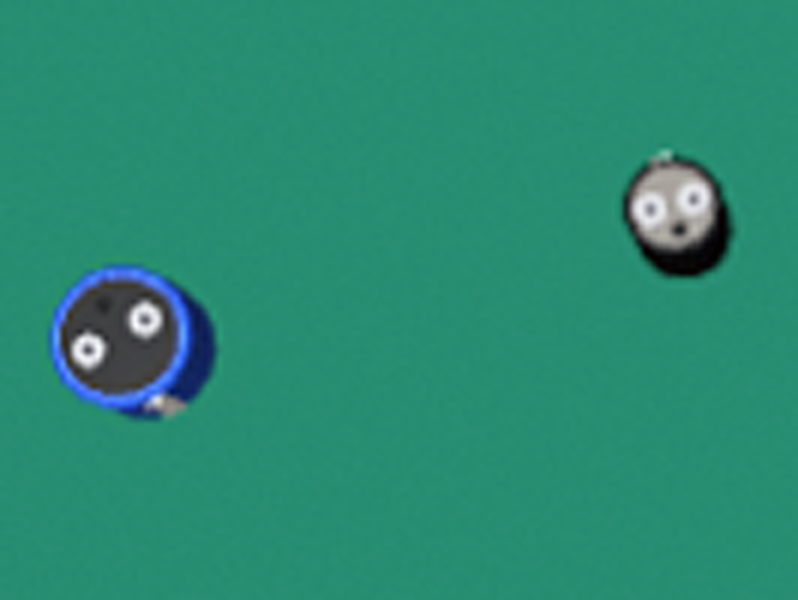

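Crops: in t_r the disc centres are at (208,154), (338,190), (469,227) and (602,264). In s_r they are at (112,146), (112,226), (114,315) and (115,413). The red post sits beside the last one.

```bash
python3 - <<'E'
from h import *
mt=manip.camera_model("top");ms=manip.camera_model("side")
T=(np.array([(208,154),(338,190),(469,227),(602,264)])+.5)/3.9-.5+[185,155]
S=(np.array([(112,146),(112,226),(114,315),(115,411)])+.5)/3.7-.5+[315,150]
print("tri",np.round(tri(mt,T,ms,S),4).tolist())
a=onplane(mt,T,.012);b=onplane(ms,S,.012);print(np.round(a,4).tolist());print(np.round(b,4).tolist())
for n in("top","side"):
    m=manip.camera_model(n);c=cloud(m,np.load(f"pics/{n}0.npy"));P=T if n=="top" else S
    print([round(float(np.median(c[int(v)-2:int(v)+3,int(u)-2:int(u)+3,2])),4) for u,v in P])
M=(a+b)/2; c=M[:,:2].mean(0); i=np.array([-1.5,-.5,.5,1.5]); d=(i[:,None]*(M[:,:2]-c)).sum(0)/5
print("centre",c,"step",d,np.linalg.norm(d),"ang",np.degrees(np.arctan2(*d[::-1])))
d=d/np.linalg.norm(d)*.08; print("fit",np.round(c+i[:,None]*d,4).tolist())
E
```

```text
tri [[0.6551, 0.1725, 0.0138, 0.0008], [0.6334, 0.0959, 0.0136, 0.0003], [0.6124, 0.0194, 0.0125, 0.0001], [0.5904, -0.0578, 0.0152, 0.0001]]
[[0.6552, 0.1727, 0.012], [0.634, 0.0961, 0.012], [0.6125, 0.0194, 0.012], [0.5911, -0.0578, 0.012]]
[[0.6562, 0.1746, 0.012], [0.6338, 0.0975, 0.012], [0.6126, 0.0199, 0.012], [0.5914, -0.0552, 0.012]]
[0.0115, 0.0115, 0.0119, 0.0124]
[0.0133, 0.0139, 0.0137, 0.013]
centre [0.62335291 0.05839183] step [-0.02146803 -0.07677117] 0.0797163018953562 ang -105.62293712909396
fit [[0.6557, 0.174], [0.6341, 0.0969], [0.6126, 0.0199], [0.591, -0.0572]]
```

```bash
cat >> h.py <<'E'
def go(x,y,z,yawdeg=74.4):
    s=manip.state(); from scipy.spatial.transform import Rotation as R
    A=R.from_euler("xyz",s["eef_rot"]); B=R.from_euler("xyz",[180,0,yawdeg],degrees=True)
    d=A.inv().apply(np.array([x,y,z])-s["tcp_pos"])*100
    return np.round(np.r_[d,(A.inv()*B).as_rotvec(degrees=True)],2).tolist()
E
python3 -c "
from h import *
print(go(.46,-.22,.23,45)); print(go(.46,-.22,.23,74.4))"
```

```text
[39.41, -30.11, 0.12, -0.09, -0.05, -31.2]
[39.41, -30.11, 0.12, -0.08, -0.07, -60.6]
```

arm_command([
  [7.9, -6, 0, 0, 0, -10],
  [15.8, -12, 0, 0, 0, -20],
  [23.6, -18, 0, 0, 0, -30],
  [31.5, -24, 0, 0, 0, -40],
  [39.4, -30, 0, 0, 0, -50],
], jaw=-1, grip_force=40)

```text
time_s: 0.78
tcp_pos: [0.3463, -0.3621, 0.2312]
eef_rot: [3.141, -0.0, 1.119]
ft_force: [0.6, -0.7, 1.0]
gripper_width: 0.0856
```

```bash
python3 -c "
from h import *
print(manip.state()['tcp_pos'],manip.state()['eef_rot']); print(go(.396,.2595,.23))"
```

```text
[ 0.34631617 -0.36210153  0.23124902] [ 3.14143057e+00 -9.70980993e-05  1.11866801e+00]
[58.08, -22.69, 0.13, 0.01, -0.0, -10.31]
```

```bash
python3 -c "
from h import *
print(go(.46,-.1,.23),go(.45,.1,.23))"
```

```text
[28.54, -1.22, 0.13, 0.01, -0.0, -10.31] [46.1, -10.86, 0.13, 0.01, -0.0, -10.31]
```

arm_command([
  [5.7, -0.2, 0, 0, 0, -2],
  [11.4, -0.5, 0, 0, 0, -4],
  [17, -0.7, 0, 0, 0, -6],
  [22.8, -1, 0, 0, 0, -8],
  [28.5, -1.2, 0, 0, 0, -10.3],
])

```text
time_s: 1.4
tcp_pos: [0.4609, -0.101, 0.2313]
eef_rot: [3.141, 0.0, 1.294]
ft_force: [1.0, -1.2, -0.6]
gripper_width: 0.0854
```

```bash
python3 -c "
from h import *
print(manip.state()['tcp_pos']);print(go(.45,.1,.22),go(.396,.2595,.2))"
```

```text
[ 0.46089192 -0.10099196  0.23132472]
[19.04, -6.53, 1.13, 0.01, 0.0, -0.24] [32.91, -16.08, 3.13, 0.01, 0.0, -0.24]
```

arm_command([
  [6.6, -3.2, 0.6, 0, 0, 0],
  [13.2, -6.4, 1.2, 0, 0, 0],
  [19.8, -9.6, 2, 0, 0, 0],
  [26.4, -12.9, 2.6, 0, 0, 0],
  [32.9, -16.1, 3.1, 0, 0, -0.2],
])

```text
time_s: 2.02
tcp_pos: [0.4051, 0.2056, 0.2044]
eef_rot: [3.141, -0.0, 1.297]
ft_force: [1.7, -0.5, -0.1]
gripper_width: 0.085
```

```bash
python3 -c "
from h import *
print(go(.396,.2595,.1),go(.396,.2595,.012))
p,d=manip.snapshot('wrist');cv2.imwrite('pics/w1.png',p[:,:,::-1])"
```

```text
[4.94, -2.34, 10.44, 0.02, -0.01, -0.11] [4.94, -2.34, 19.24, 0.02, -0.01, -0.11]
```

View pics/w1.png

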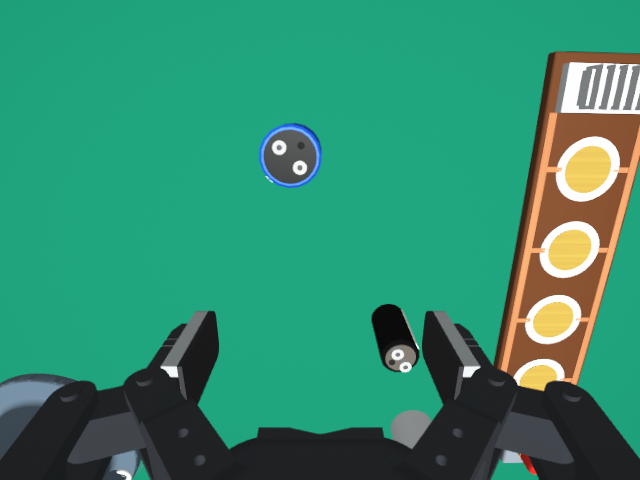

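```bash
python3 -c "
from h import *
m=manip.camera_model('wrist')
print(onplane(m,[(290,155)],.05),manip.state()['tcp_pos'])
T=(np.array([(588,169),(570,249.5),(553,320)]))
print(onplane(m,T,.012))
print(go(.396,.2595,.1),go(.396,.2595,.012))"
```

```text
[[0.39397012 0.27130566 0.05      ]] [0.4022593  0.21219528 0.20399373]
[[0.65288227 0.1849022  0.012     ]
 [0.63206042 0.10814874 0.012     ]
 [0.61057564 0.0309774  0.012     ]]
[4.35, -1.83, 10.42, -0.16, -0.24, 0.21] [4.32, -1.8, 19.22, -0.16, -0.24, 0.21]
```

arm_command([
  [0, 0, 0, 0, 0, 0],
  [0, 0, 0, 0, 0, 0],
])

```text
time_s: 2.33
tcp_pos: [0.4059, 0.2029, 0.2045]
eef_rot: [3.141, 0.0, 1.296]
ft_force: [0.4, 1.0, 0.1]
gripper_width: 0.0854
```

```bash
python3 -c "
from h import *
m=manip.camera_model('wrist');print(manip.state()['tcp_pos'])
print(go(.396,.2595,.1),go(.396,.2595,.012))
p,d=manip.snapshot('wrist');cv2.imwrite('pics/w2.png',p[:,:,::-1])
print(manip.state()['tcp_pos'])"
```

```text
[0.40589886 0.20294738 0.20448625]
[5.18, -2.49, 10.45, 0.01, 0.02, -0.14] [5.18, -2.49, 19.25, 0.01, 0.02, -0.14]
[0.40611895 0.20252087 0.20454772]
```

View pics/w2.png

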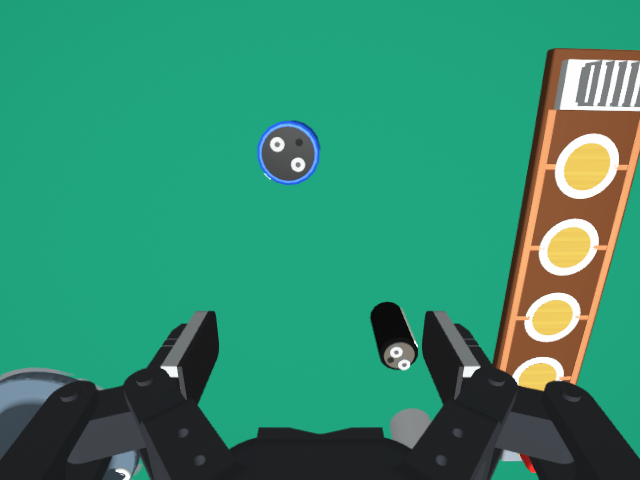

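```bash
python3 -c "
from h import *
m=manip.camera_model('wrist')
print(onplane(m,[(289,152)],.05)); print(onplane(m,[(587,166.5),(569,247),(552.5,317.5)],.012))"
```

```text
[[0.39845063 0.26338014 0.05      ]]
[[0.65682038 0.17465741 0.012     ]
 [0.63554309 0.09799458 0.012     ]
 [0.61409156 0.02065176 0.012     ]]
```

arm_command([
  [1.7, -0.8, 3, 0, 0, 0],
  [3.4, -1.7, 6, 0, 0, 0],
  [5.2, -2.5, 9, 0, 0, 0],
  [5.2, -2.5, 11, 0, 0, 0],
  [5.2, -2.5, 11, 0, 0, 0],
])

```text
time_s: 3.0
tcp_pos: [0.3956, 0.2588, 0.0934]
eef_rot: [-3.139, 0.002, 1.294]
ft_force: [-0.1, 0.6, 0.4]
gripper_width: 0.0853
```

arm_command([
  [0.2, 0, 2.5, 0, 0, 0],
  [0.2, 0, 5, 0, 0, 0],
  [0.2, 0, 7, 0, 0, 0],
  [0.2, 0, 8, 0, 0, 0],
  [0.2, 0, 8, 0, 0, 0],
])

```text
time_s: 3.62
tcp_pos: [0.3968, 0.2619, 0.0147]
eef_rot: [3.142, -0.0, 1.295]
ft_force: [-0.5, 0.3, 0.2]
gripper_width: 0.0851
```

arm_command([
  [0, 0, 0, 0, 0, 0],
  [0, 0, 0, 0, 0, 0],
  [0, 0, 0, 0, 0, 0],
  [0, 0, 0, 0, 0, 0],
  [0, 0, 0, 0, 0, 0],
], jaw=1)

```text
time_s: 4.25
tcp_pos: [0.3966, 0.2626, 0.0155]
eef_rot: [3.14, -0.001, 1.297]
ft_force: [-0.3, -0.7, 6.2]
gripper_width: 0.0502
```

arm_command([
  [0, 0, 0, 0, 0, 0],
  [0, 0, 0, 0, 0, 0],
  [0, 0, 0, 0, 0, 0],
])

```text
time_s: 4.62
tcp_pos: [0.3967, 0.2626, 0.0155]
eef_rot: [3.14, -0.001, 1.297]
ft_force: [-0.2, -0.7, 6.4]
gripper_width: 0.0502
```

arm_command([
  [0, 0, -1, 0, 0, 0],
  [0, 0, -3, 0, 0, 0],
  [0, 0, -6, 0, 0, 0],
  [0, 0, -9, 0, 0, 0],
  [0, 0, -11, 0, 0, 0],
])

```text
time_s: 5.25
tcp_pos: [0.3961, 0.2626, 0.1262]
eef_rot: [3.14, -0.001, 1.297]
ft_force: [-0.5, 0.7, -1.8]
gripper_width: 0.0503
```

arm_command([
  [0, 0, 0, 0, 0, 0],
])

```text
time_s: 5.38
tcp_pos: [0.3969, 0.2629, 0.1261]
eef_rot: [3.138, -0.002, 1.297]
ft_force: [0.2, -0.4, -1.3]
gripper_width: 0.0505
```

```bash
python3 -c "
from h import *
print(manip.state()['tcp_pos'],go(.592,-.0562,.12))"
```

```text
[0.39693707 0.26287799 0.12610514] [-25.45, 27.41, 0.64, 0.18, -0.13, -0.09]
```

arm_command([
  [-1.5, 1.7, 0, 0, 0, 0],
  [-4, 4.5, 0, 0, 0, 0],
  [-7, 7.6, 0, 0, 0, 0],
  [-10, 10.8, 0, 0, 0, 0],
  [-13, 14, 0, 0, 0, 0],
])

```text
time_s: 6.0
tcp_pos: [0.4954, 0.0982, 0.1234]
eef_rot: [-3.139, 0.0, 1.297]
ft_force: [0.7, 1.2, -1.9]
gripper_width: 0.0501
```

arm_command([
  [-3, 3.2, 0, 0, 0, 0],
  [-6, 6.5, 0, 0, 0, 0],
  [-9, 9.7, 0, 0, 0, 0],
  [-11.4, 12.3, 0, 0, 0, 0],
  [-12.4, 13.4, 0, 0, 0, 0],
])

```text
time_s: 6.62
tcp_pos: [0.5914, -0.0578, 0.1232]
eef_rot: [-3.14, -0.0, 1.295]
ft_force: [-0.2, 0.6, -1.1]
gripper_width: 0.0503
```

arm_command([
  [0, 0, 0, 0, 0, 0],
  [0, 0, 0, 0, 0, 0],
])

```text
time_s: 6.88
tcp_pos: [0.5896, -0.0546, 0.1239]
eef_rot: [-3.139, -0.0, 1.298]
ft_force: [0.4, 0.8, -2.3]
gripper_width: 0.05
```

```bash
python3 -c "
from h import *
print(manip.state()['tcp_pos'],go(.592,-.0562,.03))
p,d=manip.snapshot('wrist');cv2.imwrite('pics/w3.png',p[:,:,::-1])"
```

```text
[ 0.58961206 -0.05464522  0.12386222] [-0.09, 0.3, 9.39, -0.18, -0.02, -0.05]
```

View pics/w3.png

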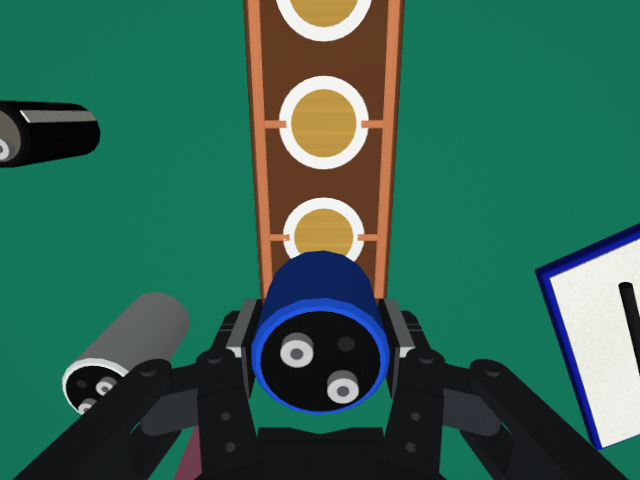

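The wrist view shows blue held upright at (320,350). The disc row runs vertically at column 323, so the can is lined up with it.

arm_command([
  [0, 0.2, 2.5, 0, 0, 0],
  [0, 0.3, 5, 0, 0, 0],
  [-0.1, 0.3, 7.5, 0, 0, 0],
  [-0.1, 0.3, 8.6, 0, 0, 0],
  [-0.1, 0.3, 9, 0, 0, 0],
])

```text
time_s: 7.55
tcp_pos: [0.5934, -0.0572, 0.0342]
eef_rot: [-3.141, -0.0, 1.298]
ft_force: [-0.1, 0.3, -1.6]
gripper_width: 0.0502
```

arm_command([
  [0, 0, 0.2, 0, 0, 0],
  [0, 0, 0.4, 0, 0, 0],
  [0, 0, 0.4, 0, 0, 0],
])

```text
time_s: 7.92
tcp_pos: [0.5941, -0.0581, 0.031]
eef_rot: [3.141, 0.0, 1.297]
ft_force: [1.0, -0.1, -2.2]
gripper_width: 0.0501
```

arm_command([
  [0.1, -0.2, 0.1, 0, 0, 0],
  [0.1, -0.2, 0.2, 0, 0, 0],
  [0.1, -0.2, 0.3, 0, 0, 0],
  [0.1, -0.2, 0.3, 0, 0, 0],
])

```text
time_s: 8.43
tcp_pos: [0.5922, -0.0565, 0.0275]
eef_rot: [-3.142, 0.0, 1.297]
ft_force: [0.3, 0.9, -2.0]
gripper_width: 0.0501
```

arm_command([
  [0, 0, 0.1, 0, 0, 0],
  [0, 0, 0.1, 0, 0, 0],
])

```text
time_s: 8.68
tcp_pos: [0.5922, -0.0565, 0.0275]
eef_rot: [3.141, 0.0, 1.297]
ft_force: [-1.9, -0.3, 5.4]
gripper_width: 0.0501
```

Contact is made, with the vertical force turning to +5 N. Releasing.

arm_command([
  [0, 0, 0, 0, 0, 0],
  [0, 0, 0, 0, 0, 0],
  [0, 0, 0, 0, 0, 0],
  [0, 0, 0, 0, 0, 0],
  [0, 0, 0, 0, 0, 0],
], jaw=-1)

```text
time_s: 9.3
tcp_pos: [0.5922, -0.0565, 0.0264]
eef_rot: [-3.142, -0.0, 1.297]
ft_force: [-1.6, -0.7, 0.5]
gripper_width: 0.0854
```

arm_command([
  [0, 0, -1, 0, 0, 0],
  [0, 0, -4, 0, 0, 0],
  [0, 0, -8, 0, 0, 0],
  [0, 0, -12, 0, 0, 0],
  [0, 0, -15, 0, 0, 0],
])

```text
time_s: 9.93
tcp_pos: [0.5927, -0.0566, 0.1792]
eef_rot: [3.139, -0.0, 1.297]
ft_force: [0.1, -1.0, -0.3]
gripper_width: 0.0853
```

```bash
python3 -c "
from h import *
print(manip.state()['tcp_pos'],go(.4417,.0628,.16))
p,d=manip.snapshot('side');cv2.imwrite('pics/s1.png',p[:,:,::-1])
p,d=manip.snapshot('wrist');cv2.imwrite('pics/w4.png',p[:,:,::-1])"
```

```text
[ 0.59267434 -0.05659602  0.1791804 ] [7.41, -17.77, 1.87, 0.15, 0.0, -0.1]
```

View pics/s1.png

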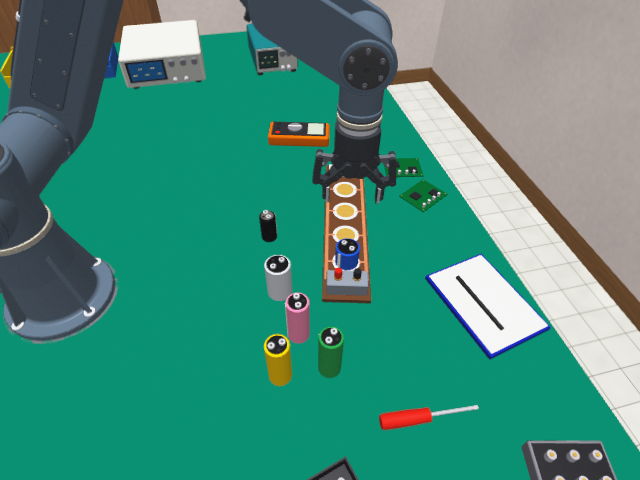

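View pics/w4.png

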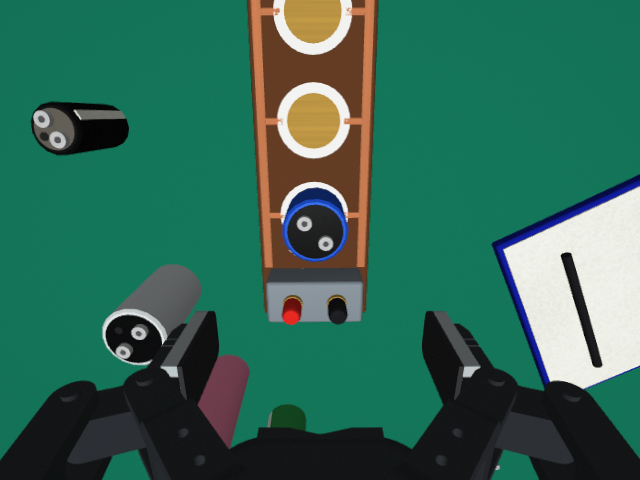

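Side and wrist views show blue upright on the disc beside the terminal box, at wrist px (315,230). Black is next.

arm_command([
  [1.8, -4.4, 0.4, 0, 0, 0],
  [3.7, -8.9, 0.8, 0, 0, 0],
  [5.6, -13.3, 1.4, 0, 0, 0],
  [7.5, -17.7, 1.9, 0, 0, 0],
  [7.5, -17.7, 1.9, 0, 0, 0],
])

```text
time_s: 10.65
tcp_pos: [0.4367, 0.0656, 0.1564]
eef_rot: [-3.134, 0.001, 1.3]
ft_force: [1.1, -1.1, 0.5]
gripper_width: 0.0853
```

arm_command([
  [0, 0, 0, 0, 0, 0],
])

```text
time_s: 10.78
tcp_pos: [0.4429, 0.0635, 0.1574]
eef_rot: [3.14, -0.0, 1.297]
ft_force: [0.9, -0.5, 0.1]
gripper_width: 0.0852
```

```bash
python3 -c "
from h import *
print(manip.state()['tcp_pos'],go(.4425,.064,.025))"
```

```text
[0.44286693 0.06349517 0.15744842] [0.04, -0.07, 13.24, 0.07, -0.0, -0.08]
```

arm_command([
  [0, 0, 3, 0, 0, 0],
  [0, 0, 7, 0, 0, 0],
  [0, 0, 10.5, 0, 0, 0],
  [0, 0, 12.7, 0, 0, 0],
  [0, 0, 13.2, 0, 0, 0],
])

```text
time_s: 11.4
tcp_pos: [0.443, 0.0628, 0.0239]
eef_rot: [-3.141, 0.0, 1.295]
ft_force: [-0.0, 0.0, 0.1]
gripper_width: 0.0852
```

arm_command([
  [0, 0, 0, 0, 0, 0],
  [0, 0, 0, 0, 0, 0],
  [0, 0, 0, 0, 0, 0],
  [0, 0, 0, 0, 0, 0],
  [0, 0, 0, 0, 0, 0],
], jaw=1)

```text
time_s: 12.02
tcp_pos: [0.4427, 0.0635, 0.0265]
eef_rot: [3.139, -0.0, 1.297]
ft_force: [-0.4, -0.2, 6.2]
gripper_width: 0.0354
```

arm_command([
  [0, 0, 0, 0, 0, 0],
  [0, 0, 0, 0, 0, 0],
  [0, 0, 0, 0, 0, 0],
])

```text
time_s: 12.4
tcp_pos: [0.4427, 0.0635, 0.0265]
eef_rot: [3.14, -0.0, 1.297]
ft_force: [-0.4, -0.2, 6.5]
gripper_width: 0.0355
```

arm_command([
  [0, 0, -1, 0, 0, 0],
  [0, 0, -3, 0, 0, 0],
  [0, 0, -6, 0, 0, 0],
  [0, 0, -8, 0, 0, 0],
  [0, 0, -9, 0, 0, 0],
])

```text
time_s: 13.02
tcp_pos: [0.4424, 0.0637, 0.1169]
eef_rot: [3.14, -0.0, 1.297]
ft_force: [0.2, 0.0, -0.7]
gripper_width: 0.0352
```

arm_command([
  [0, 0, 0, 0, 0, 0],
])

```text
time_s: 13.15
tcp_pos: [0.4424, 0.0636, 0.1161]
eef_rot: [3.14, -0.0, 1.297]
ft_force: [-0.5, -0.1, -1.2]
gripper_width: 0.0352
```

```bash
python3 -c "
from h import *
print(manip.state()['tcp_pos'],go(.6132,.0208,.12))"
```

```text
[0.44236076 0.06362795 0.11614356] [0.5, 17.61, -0.36, 0.09, -0.02, -0.1]
```

arm_command([
  [0.1, 2, -0.3, 0, 0, 0],
  [0.2, 6.5, -0.3, 0, 0, 0],
  [0.4, 11, -0.3, 0, 0, 0],
  [0.5, 15.5, -0.3, 0, 0, 0],
  [0.5, 17.6, -0.3, 0, 0, 0],
])

```text
time_s: 13.78
tcp_pos: [0.615, 0.02, 0.1171]
eef_rot: [3.141, -0.0, 1.296]
ft_force: [-1.2, 0.7, -1.1]
gripper_width: 0.0349
```

arm_command([
  [0, 0, 0, 0, 0, 0],
  [0, 0, 0, 0, 0, 0],
])

```text
time_s: 14.02
tcp_pos: [0.6106, 0.0213, 0.1172]
eef_rot: [-3.137, 0.0, 1.297]
ft_force: [-0.2, 0.1, -0.3]
gripper_width: 0.0352
```

```bash
python3 -c "
from h import *
print(manip.state()['tcp_pos'],go(.6132,.0208,.042))
p,d=manip.snapshot('wrist');cv2.imwrite('pics/w5.png',p[:,:,::-1])"
```

```text
[0.61059612 0.02129131 0.11721459] [0.03, 0.3, 7.52, -0.25, 0.03, -0.1]
```

View pics/w5.png

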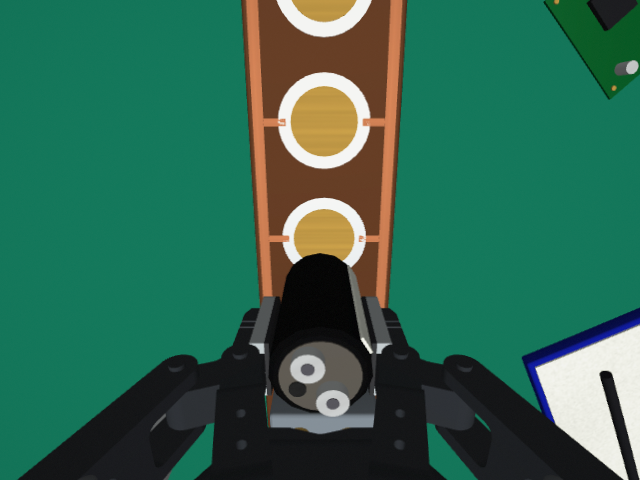

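Black is held upright at (320,370) and lined up with the row at column 323. Lowering it.

arm_command([
  [0, 0.1, 2, 0, 0, 0],
  [0, 0.1, 4.5, 0, 0, 0],
  [0, 0.1, 6.5, 0, 0, 0],
  [0, 0.1, 7.3, 0, 0, 0],
  [0, 0.1, 7.5, 0, 0, 0],
])

```text
time_s: 14.7
tcp_pos: [0.6131, 0.0208, 0.0434]
eef_rot: [-3.141, 0.0, 1.297]
ft_force: [0.0, 0.4, -0.5]
gripper_width: 0.0351
```

arm_command([
  [0, 0, 0.1, 0, 0, 0],
  [0, 0, 0.1, 0, 0, 0],
])

```text
time_s: 14.95
tcp_pos: [0.6143, 0.0205, 0.0432]
eef_rot: [3.14, -0.0, 1.297]
ft_force: [-0.3, 0.3, -0.4]
gripper_width: 0.035
```

arm_command([
  [0, -0.1, 0.1, 0, 0, 0],
  [0, -0.1, 0.2, 0, 0, 0],
  [0, -0.1, 0.3, 0, 0, 0],
  [0, -0.1, 0.4, 0, 0, 0],
  [0, -0.1, 0.4, 0, 0, 0],
])

```text
time_s: 15.58
tcp_pos: [0.6129, 0.0208, 0.0386]
eef_rot: [3.142, -0.0, 1.297]
ft_force: [-1.0, 1.0, 0.1]
gripper_width: 0.0356
```

arm_command([
  [0, 0, 0.1, 0, 0, 0],
  [0, 0, 0.1, 0, 0, 0],
])

```text
time_s: 15.82
tcp_pos: [0.6129, 0.0208, 0.0385]
eef_rot: [3.141, 0.0, 1.297]
ft_force: [-2.5, 0.7, 6.3]
gripper_width: 0.0348
```

arm_command([
  [0, 0, 0, 0, 0, 0],
  [0, 0, 0, 0, 0, 0],
  [0, 0, 0, 0, 0, 0],
  [0, 0, 0, 0, 0, 0],
  [0, 0, 0, 0, 0, 0],
], jaw=-1)

```text
time_s: 16.45
tcp_pos: [0.6129, 0.0208, 0.0374]
eef_rot: [-3.141, 0.0, 1.297]
ft_force: [-0.6, -0.5, 0.1]
gripper_width: 0.0851
```

arm_command([
  [0, 0, -1, 0, 0, 0],
  [0, 0, -4, 0, 0, 0],
  [0, 0, -8, 0, 0, 0],
  [0, 0, -12, 0, 0, 0],
  [0, 0, -13, 0, 0, 0],
])

```text
time_s: 17.08
tcp_pos: [0.6148, 0.0206, 0.1712]
eef_rot: [3.135, -0.001, 1.297]
ft_force: [-0.0, 0.9, 0.0]
gripper_width: 0.0857
```

```bash
python3 -c "
from h import *
print(manip.state()['tcp_pos'],go(.4385,-.094,.17))
p,d=manip.snapshot('wrist');cv2.imwrite('pics/w6.png',p[:,:,::-1])"
```

```text
[0.61478953 0.02058112 0.17122622] [-15.8, -13.87, 0.01, 0.39, -0.05, -0.1]
```

View pics/w6.png

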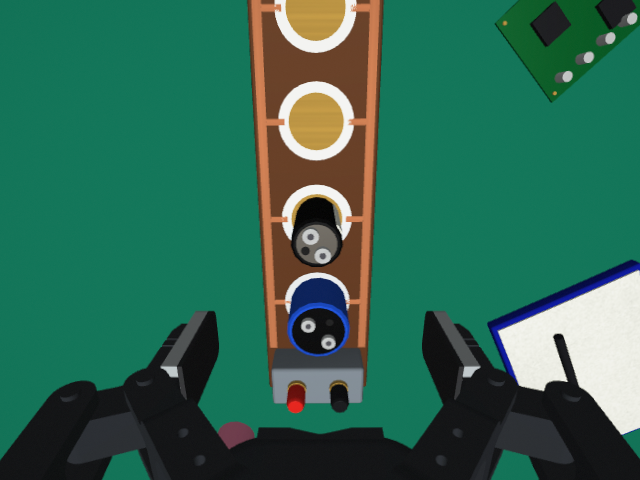

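Black stands on disc 2 at (317,243) and blue at (318,329). Silver is next.

arm_command([
  [-3, -2.7, 0, 0, 0, 0],
  [-7, -6.2, 0, 0, 0, 0],
  [-11, -9.7, 0, 0, 0, 0],
  [-15, -13, 0, 0, 0, 0],
  [-15.8, -13.7, 0, 0, 0, 0],
])

```text
time_s: 17.75
tcp_pos: [0.4346, -0.0944, 0.1665]
eef_rot: [-3.137, -0.001, 1.294]
ft_force: [0.8, 0.3, 0.3]
gripper_width: 0.0856
```

arm_command([
  [0, 0, 0, 0, 0, 0],
  [0, 0, 0, 0, 0, 0],
])

```text
time_s: 18.0
tcp_pos: [0.4395, -0.0941, 0.1674]
eef_rot: [3.141, -0.0, 1.297]
ft_force: [0.9, 0.4, -0.9]
gripper_width: 0.0853
```

```bash
python3 -c "
from h import *
print(manip.state()['tcp_pos'],go(.4385,-.094,.042))"
```

```text
[ 0.43951888 -0.0940774   0.16737967] [-0.02, -0.11, 12.54, 0.06, -0.01, -0.06]
```

arm_command([
  [0, -0.1, 3, 0, 0, 0],
  [0, -0.1, 6.5, 0, 0, 0],
  [0, -0.1, 10, 0, 0, 0],
  [0, -0.1, 12, 0, 0, 0],
  [0, -0.1, 12.5, 0, 0, 0],
])

```text
time_s: 18.62
tcp_pos: [0.4378, -0.0932, 0.041]
eef_rot: [-3.14, -0.0, 1.298]
ft_force: [0.1, 0.5, -0.0]
gripper_width: 0.0853
```

arm_command([
  [0, 0, 0, 0, 0, 0],
  [0, 0, 0, 0, 0, 0],
  [0, 0, 0, 0, 0, 0],
  [0, 0, 0, 0, 0, 0],
  [0, 0, 0, 0, 0, 0],
], jaw=1, grip_force=50)

```text
time_s: 19.25
tcp_pos: [0.4379, -0.0941, 0.0434]
eef_rot: [3.139, 0.0, 1.297]
ft_force: [0.5, 2.0, 7.6]
gripper_width: 0.0501
```

arm_command([
  [0, 0, 0, 0, 0, 0],
  [0, 0, 0, 0, 0, 0],
  [0, 0, 0, 0, 0, 0],
])

```text
time_s: 19.62
tcp_pos: [0.4379, -0.0941, 0.0434]
eef_rot: [3.139, 0.0, 1.297]
ft_force: [0.7, 2.1, 6.1]
gripper_width: 0.0498
```

arm_command([
  [0, 0, -1, 0, 0, 0],
  [0, 0, -3, 0, 0, 0],
  [0, 0, -6, 0, 0, 0],
  [0, 0, -9, 0, 0, 0],
  [0, 0, -11, 0, 0, 0],
])

```text
time_s: 20.25
tcp_pos: [0.437, -0.094, 0.154]
eef_rot: [3.141, 0.0, 1.297]
ft_force: [1.0, -0.9, -3.0]
gripper_width: 0.0502
```

arm_command([
  [0, 0, 0, 0, 0, 0],
])

```text
time_s: 20.38
tcp_pos: [0.4378, -0.0943, 0.1539]
eef_rot: [3.138, 0.001, 1.297]
ft_force: [0.3, 0.3, -4.1]
gripper_width: 0.0502
```

```bash
python3 -c "
from h import *
print(manip.state()['tcp_pos'],go(.6347,.0978,.155))
p,d=manip.snapshot('wrist');cv2.imwrite('pics/w7.png',p[:,:,::-1])"
```

```text
[ 0.43781037 -0.09434827  0.15389666] [23.83, 13.75, -0.08, 0.2, 0.04, -0.1]
```

View pics/w7.png

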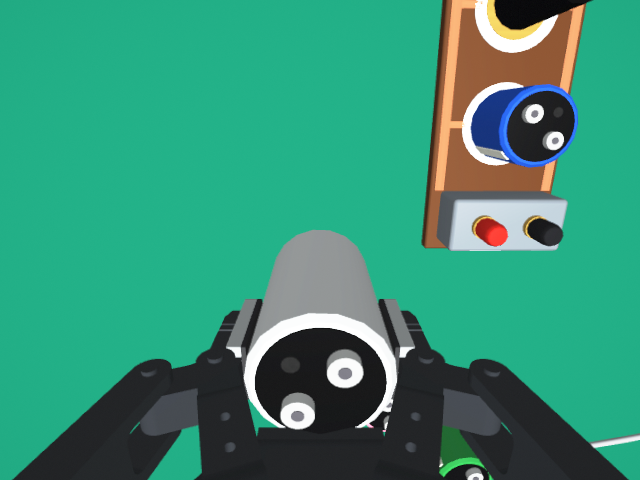

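Silver is held upright and centred at (320,375). Moving to disc 3.

arm_command([
  [1.6, 0.9, -0.5, 0, 0, 0],
  [5, 2.9, -0.8, 0, 0, 0],
  [8.5, 4.9, -0.8, 0, 0, 0],
  [12, 6.9, -0.8, 0, 0, 0],
  [15.5, 8.9, -0.8, 0, 0, 0],
])

```text
time_s: 21.05
tcp_pos: [0.5644, 0.0322, 0.1585]
eef_rot: [-3.138, 0.001, 1.297]
ft_force: [-0.0, -0.3, -2.7]
gripper_width: 0.0502
```

arm_command([
  [3.5, 2, 0, 0, 0, 0],
  [6.3, 3.7, 0, 0, 0, 0],
  [8.2, 4.8, 0, 0, 0, 0],
  [8.3, 4.8, 0, 0, 0, 0],
  [8.3, 4.8, 0, 0, 0, 0],
])

```text
time_s: 21.68
tcp_pos: [0.6318, 0.0976, 0.1588]
eef_rot: [-3.138, 0.002, 1.297]
ft_force: [-0.5, -0.3, -3.1]
gripper_width: 0.0497
```

```bash
python3 -c "
from h import *
print(manip.state()['tcp_pos'],go(.6347,.0978,.0585))
p,d=manip.snapshot('wrist');cv2.imwrite('pics/w8.png',p[:,:,::-1])"
```

```text
[0.63175441 0.09764479 0.15884052] [0.11, 0.32, 10.03, -0.23, 0.09, -0.1]
```

View pics/w8.png

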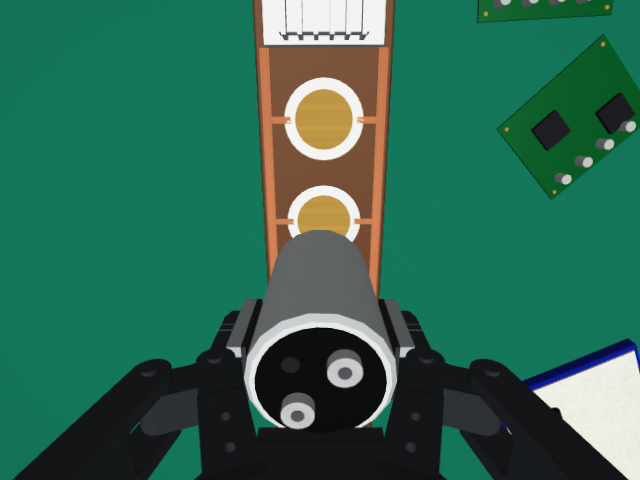

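The view is lined up with the row at column 323. Lowering.

arm_command([
  [0, 0.1, 2, 0, 0, 0],
  [0.1, 0.1, 5, 0, 0, 0],
  [0.1, 0.1, 8, 0, 0, 0],
  [0.1, 0.1, 9.7, 0, 0, 0],
  [0.1, 0.1, 9.9, 0, 0, 0],
])

```text
time_s: 22.35
tcp_pos: [0.6336, 0.0982, 0.0603]
eef_rot: [-3.139, 0.001, 1.296]
ft_force: [1.0, 0.2, -3.0]
gripper_width: 0.0498
```

arm_command([
  [0, 0, 0, 0, 0, 0],
  [0, 0, 0, 0, 0, 0],
])

```text
time_s: 22.6
tcp_pos: [0.6358, 0.0987, 0.0629]
eef_rot: [3.139, -0.001, 1.297]
ft_force: [0.0, -0.2, -2.8]
gripper_width: 0.0498
```

arm_command([
  [0, 0, 0.2, 0, 0, 0],
  [-0.1, -0.1, 0.4, 0, 0, 0],
  [-0.1, -0.1, 0.5, 0, 0, 0],
  [-0.1, -0.1, 0.6, 0, 0, 0],
  [-0.1, -0.1, 0.7, 0, 0, 0],
])

```text
time_s: 23.22
tcp_pos: [0.6335, 0.0981, 0.0555]
eef_rot: [-3.141, 0.0, 1.297]
ft_force: [-3.2, -0.1, 8.2]
gripper_width: 0.0499
```

arm_command([
  [0, 0, 0.1, 0, 0, 0],
  [0, 0, 0.1, 0, 0, 0],
])

```text
time_s: 23.48
tcp_pos: [0.6335, 0.0981, 0.0555]
eef_rot: [3.141, 0.0, 1.297]
ft_force: [-3.8, -0.7, 8.8]
gripper_width: 0.05
```

arm_command([
  [0, 0, 0, 0, 0, 0],
  [0, 0, 0, 0, 0, 0],
  [0, 0, 0, 0, 0, 0],
  [0, 0, 0, 0, 0, 0],
  [0, 0, 0, 0, 0, 0],
], jaw=-1)

```text
time_s: 24.1
tcp_pos: [0.6335, 0.0981, 0.0533]
eef_rot: [-3.141, 0.0, 1.297]
ft_force: [0.3, -0.1, -0.0]
gripper_width: 0.0854
```

arm_command([
  [0, 0, -1, 0, 0, 0],
  [0, 0, -4, 0, 0, 0],
  [0, 0, -8, 0, 0, 0],
  [0, 0, -12, 0, 0, 0],
  [0, 0, -15, 0, 0, 0],
])

```text
time_s: 24.72
tcp_pos: [0.6342, 0.0981, 0.2064]
eef_rot: [3.139, -0.001, 1.297]
ft_force: [0.4, 0.1, 0.6]
gripper_width: 0.0854
```

```bash
python3 -c "
from h import *
print(manip.state()['tcp_pos'],go(.4065,-.275,.2))
p,d=manip.snapshot('side');cv2.imwrite('pics/s2.png',p[:,:,::-1])"
```

```text
[0.63416617 0.09810344 0.20638332] [-42.08, -11.82, 0.57, 0.17, -0.04, -0.1]
```

View pics/s2.png

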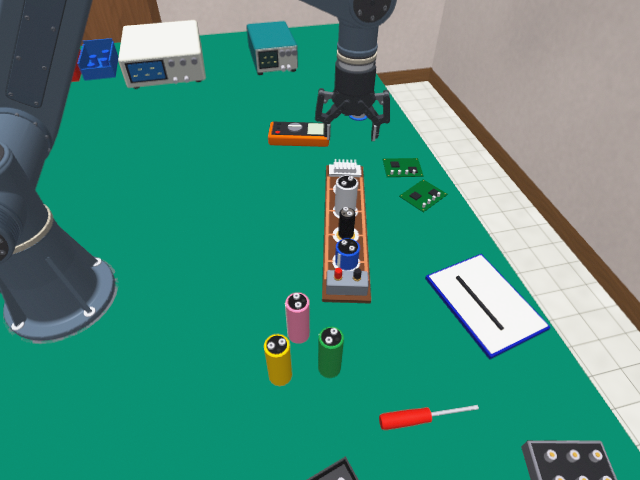

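Silver stands on disc 3, and the other cans and bystanders are unmoved. Yellow is next, with the jaws part-open because green is close.

arm_command([
  [-4, -1.1, 0, 0, 0, 0],
  [-9, -2.5, 0, 0, 0, 0],
  [-14, -3.9, 0, 0, 0, 0],
  [-19, -5.3, 0, 0, 0, 0],
  [-24, -6.7, 0, 0, 0, 0],
], jaw=-0.45)

```text
time_s: 25.4
tcp_pos: [0.5032, -0.1161, 0.2038]
eef_rot: [3.141, 0.0, 1.297]
ft_force: [0.8, -0.5, 0.6]
gripper_width: 0.062
```

arm_command([
  [-5, -1.4, 0, 0, 0, 0],
  [-10, -2.8, 0, 0, 0, 0],
  [-15, -4.2, 0, 0, 0, 0],
  [-18, -5.1, 0, 0, 0, 0],
  [-18, -5.1, 0, 0, 0, 0],
])

```text
time_s: 26.02
tcp_pos: [0.4055, -0.2762, 0.2038]
eef_rot: [3.141, 0.001, 1.293]
ft_force: [0.1, -0.3, 0.4]
gripper_width: 0.0618
```

arm_command([
  [0, 0, 0, 0, 0, 0],
])

```text
time_s: 26.15
tcp_pos: [0.4064, -0.2737, 0.2036]
eef_rot: [-3.142, -0.001, 1.296]
ft_force: [0.3, -0.0, 0.3]
gripper_width: 0.0614
```

```bash
python3 -c "
from h import *
print(manip.state()['tcp_pos'],manip.state()['gripper_width'],go(.4065,-.275,.155))
p,d=manip.snapshot('wrist');cv2.imwrite('pics/w9.png',p[:,:,::-1])"
```

```text
[ 0.40636571 -0.27371743  0.20357206] 0.06140652394028804 [-0.12, 0.05, 4.86, -0.0, -0.03, -0.12]
```

View pics/w9.png

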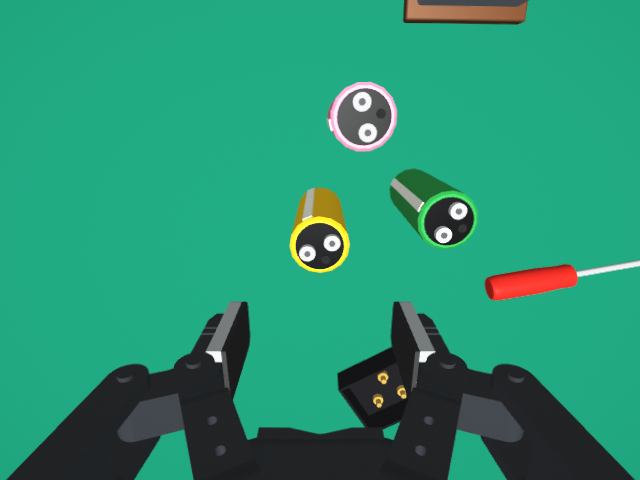

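The wrist view shows yellow's top at (320,244), on the jaw axis. Green at (447,218) and pink at (364,117) are both clear of the fingers.

```bash
python3 -c "
from h import *
m=manip.camera_model('wrist')
print(onplane(m,[(320,244),(447,218),(364,117)],.11)); print(go(.4065,-.275,.063))"
```

```text
[[ 0.40737967 -0.27326314  0.11      ]
 [ 0.49486425 -0.27838761  0.11      ]
 [ 0.45584976 -0.20053075  0.11      ]]
[-0.17, 0.04, 14.05, -0.0, -0.03, -0.06]
```

arm_command([
  [-0.1, 0, 1.5, 0, 0, 0],
  [-0.1, 0, 4, 0, 0, 0],
  [-0.1, 0, 5, 0, 0, 0],
  [-0.1, 0, 5, 0, 0, 0],
])

```text
time_s: 26.7
tcp_pos: [0.4062, -0.2743, 0.1531]
eef_rot: [-3.14, -0.001, 1.298]
ft_force: [0.0, -0.1, -0.3]
gripper_width: 0.062
```

arm_command([
  [0, 0.1, 2, 0, 0, 0],
  [0, 0.1, 4.5, 0, 0, 0],
  [0, 0.1, 7, 0, 0, 0],
  [0, 0.1, 8.6, 0, 0, 0],
  [0, 0.1, 8.9, 0, 0, 0],
])

```text
time_s: 27.32
tcp_pos: [0.4072, -0.2754, 0.0643]
eef_rot: [-3.141, -0.0, 1.297]
ft_force: [-0.1, 0.1, -0.4]
gripper_width: 0.0618
```

arm_command([
  [0, 0, 0, 0, 0, 0],
  [0, 0, 0, 0, 0, 0],
  [0, 0, 0, 0, 0, 0],
  [0, 0, 0, 0, 0, 0],
  [0, 0, 0, 0, 0, 0],
], jaw=1)

```text
time_s: 27.95
tcp_pos: [0.4074, -0.2759, 0.0653]
eef_rot: [3.14, 0.001, 1.297]
ft_force: [-0.5, 1.3, 6.3]
gripper_width: 0.041
```

arm_command([
  [0, 0, 0, 0, 0, 0],
  [0, 0, 0, 0, 0, 0],
  [0, 0, 0, 0, 0, 0],
])

```text
time_s: 28.32
tcp_pos: [0.4073, -0.2759, 0.0653]
eef_rot: [3.14, 0.001, 1.297]
ft_force: [-0.4, 1.4, 6.2]
gripper_width: 0.041
```

arm_command([
  [0, 0, -1, 0, 0, 0],
  [0, 0, -3, 0, 0, 0],
  [0, 0, -6, 0, 0, 0],
  [0, 0, -9, 0, 0, 0],
  [0, 0, -12, 0, 0, 0],
])

```text
time_s: 28.95
tcp_pos: [0.4066, -0.2752, 0.1856]
eef_rot: [-3.141, -0.0, 1.297]
ft_force: [-0.0, 0.1, -1.7]
gripper_width: 0.0409
```

arm_command([
  [0, 0, -1, 0, 0, 0],
  [0, 0, -2, 0, 0, 0],
  [0, 0, -2, 0, 0, 0],
])

```text
time_s: 29.32
tcp_pos: [0.4069, -0.2755, 0.2044]
eef_rot: [-3.141, -0.0, 1.297]
ft_force: [0.4, -0.1, -1.4]
gripper_width: 0.0411
```

```bash
python3 -c "
from h import *
print(manip.state()['tcp_pos'],go(.6562,.1749,.205))
p,d=manip.snapshot('wrist');cv2.imwrite('pics/w10.png',p[:,:,::-1])"
```

```text
[ 0.40690469 -0.27548823  0.20441834] [50.11, 11.81, -0.06, -0.01, -0.0, -0.1]
```

View pics/w10.png

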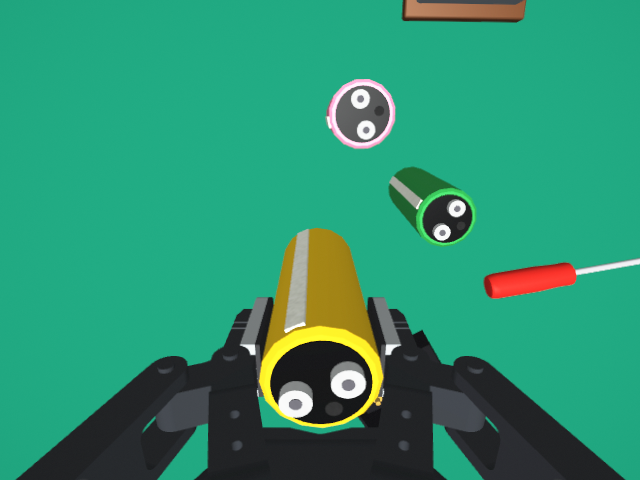

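Yellow is held upright at (320,380). I'll lift 3 cm more to clear pink, then cross to disc 4.

arm_command([
  [0, 0, -1.5, 0, 0, 0],
  [1, 0.2, -3, 0, 0, 0],
  [4, 0.9, -3, 0, 0, 0],
  [8, 1.9, -3, 0, 0, 0],
  [12, 2.8, -3, 0, 0, 0],
])

```text
time_s: 30.0
tcp_pos: [0.4664, -0.1665, 0.2333]
eef_rot: [-3.139, -0.001, 1.296]
ft_force: [0.1, -0.9, -2.5]
gripper_width: 0.0407
```

arm_command([
  [4, 0.9, 0, 0, 0, 0],
  [8, 1.9, 0, 0, 0, 0],
  [12, 2.8, 0, 0, 0, 0],
  [16, 3.8, 0, 0, 0, 0],
  [20, 4.7, 0, 0, 0, 0],
])

```text
time_s: 30.62
tcp_pos: [0.5657, 0.0135, 0.233]
eef_rot: [-3.139, 0.0, 1.297]
ft_force: [-0.1, 0.2, -2.0]
gripper_width: 0.0409
```

arm_command([
  [4, 1, 0, 0, 0, 0],
  [8, 2, 0, 0, 0, 0],
  [12, 2.9, 0, 0, 0, 0],
  [15.5, 3.8, 0, 0, 0, 0],
  [18.1, 4.3, 0, 0, 0, 0],
])

```text
time_s: 31.25
tcp_pos: [0.6561, 0.1762, 0.2323]
eef_rot: [-3.139, 0.001, 1.298]
ft_force: [-0.4, 0.0, -3.3]
gripper_width: 0.041
```

arm_command([
  [0, 0, 0, 0, 0, 0],
  [0, 0, 0, 0, 0, 0],
  [0, 0, 0, 0, 0, 0],
])

```text
time_s: 31.62
tcp_pos: [0.6556, 0.1737, 0.234]
eef_rot: [-3.14, 0.001, 1.296]
ft_force: [-0.7, 0.2, -1.9]
gripper_width: 0.0414
```

```bash
python3 -c "
from h import *
print(manip.state()['tcp_pos'],go(.6562,.1749,.085))
p,d=manip.snapshot('wrist');cv2.imwrite('pics/w11.png',p[:,:,::-1])"
```

```text
[0.65556989 0.17369396 0.23397389] [0.15, 0.05, 14.9, -0.08, 0.05, -0.17]
```

View pics/w11.png

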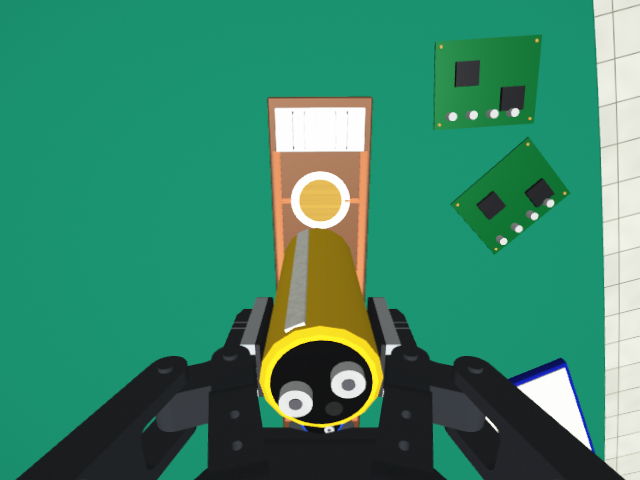

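Yellow is lined up with the row at column 320, and disc 4 is visible at (320,200). Lowering.

arm_command([
  [0.1, 0, 2, 0, 0, 0],
  [0.1, 0, 5, 0, 0, 0],
  [0.1, 0, 8.5, 0, 0, 0],
  [0.1, 0, 11.5, 0, 0, 0],
  [0.1, 0, 12.5, 0, 0, 0],
])

```text
time_s: 32.3
tcp_pos: [0.655, 0.1749, 0.1075]
eef_rot: [-3.138, 0.002, 1.296]
ft_force: [-0.6, -0.3, -2.5]
gripper_width: 0.041
```

arm_command([
  [0, 0, 1, 0, 0, 0],
  [0, 0, 2, 0, 0, 0],
  [0, 0, 2.3, 0, 0, 0],
  [0, 0, 2.3, 0, 0, 0],
  [0, 0, 2.3, 0, 0, 0],
])

```text
time_s: 32.92
tcp_pos: [0.6569, 0.1759, 0.0871]
eef_rot: [3.14, -0.0, 1.297]
ft_force: [-0.0, 0.2, -1.4]
gripper_width: 0.0409
```

arm_command([
  [0, 0, 0.2, 0, 0, 0],
  [-0.1, 0, 0.4, 0, 0, 0],
  [-0.1, 0, 0.6, 0, 0, 0],
  [-0.1, 0, 0.8, 0, 0, 0],
  [-0.1, 0, 0.9, 0, 0, 0],
])

```text
time_s: 33.55
tcp_pos: [0.6561, 0.1748, 0.0774]
eef_rot: [-3.141, 0.0, 1.297]
ft_force: [-0.9, 0.1, 1.9]
gripper_width: 0.041
```

arm_command([
  [0, 0, 0.1, 0, 0, 0],
  [0, 0, 0.1, 0, 0, 0],
])

```text
time_s: 33.8
tcp_pos: [0.6561, 0.1749, 0.0774]
eef_rot: [-3.142, -0.0, 1.297]
ft_force: [-3.2, 0.2, 4.6]
gripper_width: 0.0415
```

arm_command([
  [0, 0, 0, 0, 0, 0],
  [0, 0, 0, 0, 0, 0],
  [0, 0, 0, 0, 0, 0],
  [0, 0, 0, 0, 0, 0],
  [0, 0, 0, 0, 0, 0],
], jaw=-1)

```text
time_s: 34.42
tcp_pos: [0.6561, 0.1748, 0.0764]
eef_rot: [-3.141, 0.0, 1.297]
ft_force: [-0.0, 0.6, 0.6]
gripper_width: 0.0852
```

arm_command([
  [0, 0, -1, 0, 0, 0],
  [0, 0, -4, 0, 0, 0],
  [0, 0, -8, 0, 0, 0],
  [0, 0, -12, 0, 0, 0],
  [0, 0, -16, 0, 0, 0],
])

```text
time_s: 35.05
tcp_pos: [0.6561, 0.1748, 0.2387]
eef_rot: [3.141, -0.0, 1.297]
ft_force: [0.0, -0.3, -0.8]
gripper_width: 0.0854
```

arm_command([
  [2, -4, 0, 0, 0, 0],
  [4, -9, 0, 0, 0, 0],
  [6, -14, 0, 0, 0, 0],
  [9, -18, 0, 0, 0, 0],
  [11, -21, 0, 0, 0, 0],
])

```text
time_s: 35.67
tcp_pos: [0.4823, 0.3391, 0.2376]
eef_rot: [3.141, -0.001, 1.298]
ft_force: [0.2, 0.7, -0.3]
gripper_width: 0.0853
```

arm_command([
  [0, 0, 0, 0, 0, 0],
  [0, 0, 0, 0, 0, 0],
  [0, 0, 0, 0, 0, 0],
])

```text
time_s: 36.05
tcp_pos: [0.4848, 0.3367, 0.2367]
eef_rot: [3.141, -0.0, 1.295]
ft_force: [-0.4, -0.3, -0.1]
gripper_width: 0.0855
```

```bash
python3 - <<'E'
from h import *
g=[("blue",.592,-.0562,.062),("black",.6132,.0208,.082),("silver",.6347,.0978,.102),("yellow",.6562,.1749,.122)]
for n in("top","side"):
    m=manip.camera_model(n);p,d=manip.snapshot(n);cv2.imwrite(f"pics/{n}9.png",p[:,:,::-1]);c=cloud(m,d).reshape(-1,3)
    for k,x,y,z in g:
        q=c[(abs(c[:,2]-z-.001)<.007)&(np.hypot(c[:,0]-x,c[:,1]-y)<.036)]
        (a,b),r=cv2.minEnclosingCircle(q[:,:2].astype(np.float32)*1000)
        print(n,k,len(q),"off from disc mm",round(a-x*1000,1),round(b-y*1000,1),"d",round(2*r,1))
E
```

```text
top blue 403 off from disc mm 0.4 -3.1 d 51.6
top black 205 off from disc mm 1.0 -0.7 d 36.3
top silver 421 off from disc mm -2.1 -0.8 d 51.7
top yellow 286 off from disc mm -2.5 -2.0 d 42.4
side blue 371 off from disc mm -2.8 -1.9 d 53.4
side black 166 off from disc mm -1.5 -0.8 d 36.3
side silver 280 off from disc mm -2.3 -1.6 d 51.1
side yellow 172 off from disc mm -3.5 -3.3 d 41.9
```

View pics/top9.png

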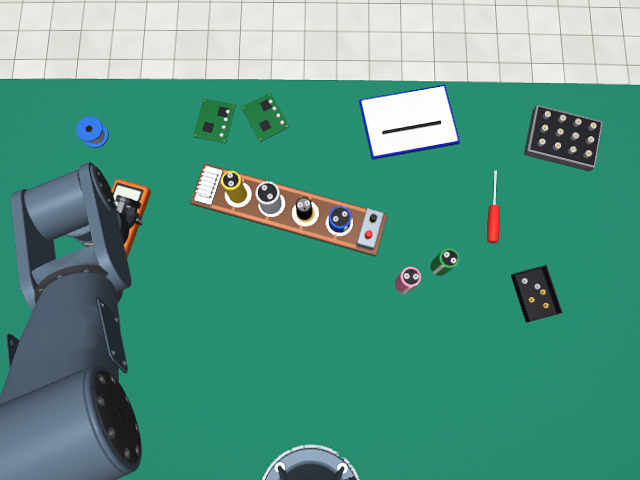

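View pics/side9.png

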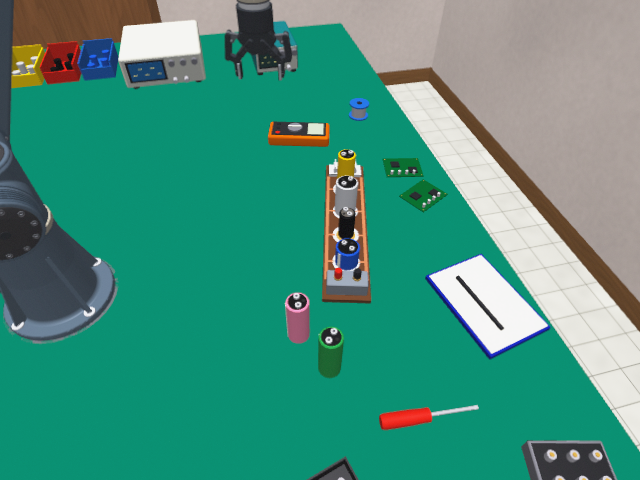

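The top view shows the rack from right to left as box, blue (340,218), black (304,206), silver (268,194) and yellow (232,182). All are upright, and offsets from the disc centres are within about 5 mm. Handing in.

```bash
python3 -c "
from station import manip
print(manip.job_done())"
```

```text
the job is handed in; nothing more can be done
None
```

The four capacitors stand upright on their discs: blue next to the terminal box, then black, silver and yellow at the far end. I handed the job in at about 36 s on the robot clock; the hand-in gives no verdict.

- **Placement:** I set each capacitor down slowly until the wrist force showed contact, at 9 N or less, before releasing it. The final top and side camera measurements put every capacitor within about 5 mm of its disc centre, against the 12 mm allowed. All four look upright.
- **Disagreements:** The two cameras differ by up to about 3 mm on the same capacitor, a little over the stated 2 mm calibration. I averaged them when picking and placing.
- **Bystanders:** The multimeter, screwdriver, tray and both look-alikes appear in the final pictures where they were at the start. The gripper was open and clear of everything.

No check failed.

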